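# Nap time: monitor on, night-light off

## Robot

A 6-joint arm with a two-finger parallel gripper is mounted at the origin on the work surface. World frame = base frame: x ahead of the robot, y to its left, z up, the work surface at z = 0. Lengths are in mm, angles in degrees, forces in N, time in s.
With the tool pointing down it reaches from about 375 to 750 mm from the base axis. Payload 9 kg.
Tool frame: the origin (TCP) lies on the centre line of the jaws, within the pads' length; the fingertips stand 25 mm ahead of it and the grasp point (between the pads) lies 6 mm ahead of it (robot.tcp_to_tips is the y of the fingertips in the tool frame, in mm); y points along the fingers, x is the direction in which the jaws open and shut, and the axes are right-handed (so a half turn about y gives the same grasp; the last joint's range is limited). The gripper opens to 85 mm and grips with 20 to 120 N. Pads are 22 mm wide; open, the fingers measure 114 mm over their backs; the gripper's body (76 mm by 85 mm) begins 54 mm behind the grasp point. The pads swing forward as they close: fully open they stand 13 mm farther back than shut.
Start: joints at [56.855, 5.964, 5.575, 89.605, 0, 77.527], TCP at [211.819, 561.397, 256.331] pointing down, gripper open.
Joint ranges: [-171.21, 171.21], [-48.23, 106.86], [-62.78, 66.21], [-105.2, 120.99], [-86.42, 89.51], [-180, 180]. Speed limits (degrees/s): [127.2, 127.2, 147.25, 180, 180, 180].

## Interface

Orientations are given as a 3x3 rotation matrix whose columns are the frame's x, y, z axes.
In Python, from cell import robot, kin, viewer gives the robot as it stands. Calls block until the motion is done:
- robot.move_to(position, orientation): joint-space move of the TCP to a pose.
- robot.move_l(position, frame=None, speed=150, max_force=None): straight line of the TCP; frame=None keeps the orientation; speed is the mean speed in mm/s. With max_force (N) it stops when the force on the tool has changed by that much, and returns True; else False.
- robot.set_joints(angles): joint-space move.
- robot.open_gripper() and robot.grab(f_grip=None): open the fingers fully, or close them until they stop; f_grip is the grip in N (None keeps the last).
- robot.dwell(seconds).
- kin.solve_ik(position, orientation): joint angles nearest the present ones, or None.
- robot.observe(): the state.
- viewer.grab_frame(name): name is "side" or "top" or "wrist"; returns a dict with "frame" (420x560x3 uint8, red, green, blue), "depth" (420x560 float32, mm along the optical axis (not along the pixel's ray), 0 where there is no reading), "fx", "fy", "cx", "cy" (pixels), "xyz" and "orientation" of the camera in the world. Camera axes: x right, y up, looking along -z (the intrinsics and any distortion apply to the point x, -y, -z); pixel columns grow to the right and rows downward; lengths in mm; the calibration is good to about 2 mm. A picture is of the moment at which its call begins.
A pose or a line that the arm cannot do raises robot.PlanningError and nothing moves.
- robot.finish_job(): hands the job in, once; it reports no verdict.
The state is a dict: "time_s": time; "qpos": joint angles; "joint_velocities": joint speeds; "tau": joint torques, N m; "tcp_pos": TCP position; "ee_rot": TCP orientation; "wrist_force": force on the tool from outside, world axes, zero at the start; "wrist_torque": the same for the moment, N m; "grip_width": opening from 0.0 (shut) to 1.0 (fully open).
Only numpy, scipy, OpenCV 4.12 (cv2) and the standard library are available. Lean on these libraries where they do the work, as an engineer would, in place of code of your own. Each camera call takes 0.05 s, during which the arm holds its last target.

## Task

It is nap time: push the baby monitor's orange toggle lever over until it snaps on (leaning over its green mark), and after that push the night-light's orange toggle over until it snaps off (leaning over its dark mark). Nothing needs picking up: leave both units standing where they are, not lifted, tipped or shoved along, and do not disturb the other things on the dresser.

Things in the scene. Friction and masses are not known exactly. Their poses are not given: they have to be found in the camera images.
- monitor: baby monitor, loose, 0.8 kg: cream base 120 (x) x 180 (y) x 40 mm; white parent unit with dark screen fixed on its +y half (y from 2 to 88 mm, up to 140 mm high), orange toggle on its -y half. Origin: centre of the underside, z up. Toggle hinge at (0, -50, 40) mm, swings in the base's x-z plane. Green mark (on) at (46, -50, 40), dark mark (off) at (-46, -50, 40) mm.
- monitor_switch (a joint): toggle angle of the monitor, rad, from its starting side: 0 = off, 0.9 = on; 0.45 = upright. On = leaning to the unit's +x, over the green mark; off = leaning to its -x, over the dark mark. Over-centre action: it snaps to the nearer end by itself once past upright; needs about 1.6 N at the ball to start. It starts off.
- monitor_switch_tip (a point): centre of the 18 mm orange ball on the end of the monitor's toggle lever, 50 mm above the hinge; the stem is 10 mm thick. Height 85 mm at either end, 90 mm upright; the ball stands 22 mm off the hinge along the unit's x at either end.
- nightlight: night-light, loose, 0.9 kg: wooden base 120 (x) x 180 (y) x 40 mm; yellow mushroom lamp (88 mm wide, top 128 mm high, never changes look) fixed at y = -45 mm, orange toggle on its +y half. Origin: centre of the underside, z up. Toggle hinge at (0, 45, 40) mm, swings in the base's x-z plane. Green mark (on) at (46, 45, 40), dark mark (off) at (-46, 45, 40) mm.
- nightlight_switch (a joint): toggle angle of the night-light, rad, from its starting side: 0 = on, 0.9 = off; 0.45 = upright. On = leaning to the unit's +x, over the green mark; off = leaning to its -x, over the dark mark. Over-centre action: it snaps to the nearer end by itself once past upright; needs about 1.6 N at the ball to start. It starts on.
- nightlight_switch_tip (a point): centre of the 18 mm orange ball on the end of the night-light's toggle lever, 50 mm above the hinge; the stem is 10 mm thick. Height 85 mm at either end, 90 mm upright; the ball stands 22 mm off the hinge along the unit's x at either end.
- bottle: push-dispenser bottle, pale pink with a white pump head, 60 mm diameter, 163 mm tall; loose bystander. Origin: centre of the underside.
- tin: empty aluminium tin, open, 76 mm across the rim, 60 mm tall; loose bystander. Origin: centre of the underside.
- elephant: pale grey ceramic elephant with pink ears, about 135 x 50 x 85 mm; loose bystander. Origin: centre of the underside.
- rattle: wooden rattle lying flat, 130 x 42 x 20 mm, long axis x; loose bystander. Origin: centre of the underside.
- books: pile of three small board books, 150 x 110 x 48 mm; loose bystander. Origin: centre of the underside.
- case: round sage-green dummy case, 64 mm diameter, 44 mm tall; loose bystander. Origin: centre of the underside.
There are look-alikes about, which are no part of the job. Leave any purple or red look-alike of the nightlight alone.

How it is judged (in metres and radians):
On the way, in this order (a step that is already met when the one before it is completed fails the run):
1. the monitor's toggle has snapped on while the night-light is still on (value of joint monitor_switch above 0.8 rad and value of joint nightlight_switch below 0.4 rad), for 0.2 s.
2. the night-light's toggle has snapped off, the monitor's still on (value of joint each of nightlight_switch, monitor_switch above 0.8 rad), for 0.2 s.
At the end, for the whole second after the job is handed in: Monitor toggle at rest past 0.8 rad (on), night-light toggle at rest past 0.8 rad (off), both units upright within 30 mm of where they stood and at rest, every bystander within 30 mm of where it stood (all of step 2 and velocity of joint monitor_switch between -0.1 and 0.1 rad/s and velocity of joint nightlight_switch between -0.1 and 0.1 rad/s and distance of each of monitor, nightlight, bottle, tin, elephant, rattle, books, case from where it was at the start of the episode below 0.03 m and angle between each of monitor, nightlight's own z axis and vertical below 0.05 rad and linear speed of each of monitor, nightlight below 0.02 m/s); the robot touches nothing.
It fails at once if the monitor is lifted (12 mm), tipped (0.2 rad) or shoved (more than 30 mm) (height (world z) of monitor above 0.012 m or angle between monitor's own z axis and vertical above 0.2 rad or distance of monitor from where it was at the start of the episode above 0.03 m).
It fails at once if the night-light is lifted (12 mm), tipped (0.2 rad) or shoved (more than 30 mm) (height (world z) of nightlight above 0.012 m or angle between nightlight's own z axis and vertical above 0.2 rad or distance of nightlight from where it was at the start of the episode above 0.03 m).
It fails at once if another thing on the dresser is moved more than 30 mm or knocked over (distance of any of bottle, tin, elephant, rattle, books, case from where it was at the start of the episode above 0.03 m or angle between any of bottle, tin, elephant, rattle, books, case's own z axis and vertical above 0.4 rad).
It also fails if it takes over 42 s, if anything falls off the work surface, if the arm or the gripper's body presses on something with over 40 N, if the wrist force passes 120 N, or if a joint passes its speed limit or range.

## Working session

There is one attempt and no reset: what is moved stays moved. The work goes in short steps, each a Python script; the robot and the scene stay as the last script left them, time stands still between calls to the robot, and variables do not carry over. Pictures are saved under pics/ and viewed, and the job is handed in when it is done.

```bash
ls; mkdir -p pics
python3 - <<'E'
from cell import robot,kin,viewer
import cv2,pickle
for n in ("top","side","wrist"):
    f=viewer.grab_frame(n); pickle.dump(f,open(f"pics/{n}0.pkl","wb"))
    cv2.imwrite(f"pics/{n}0.png",f["frame"][:,:,::-1])
    print(n,f["fx"],f["fy"],f["cx"],f["cy"],f["xyz"],f["orientation"],[k for k in f])
s=robot.observe();print(s["time_s"],s["tcp_pos"],s["ee_rot"],s["grip_width"],robot.tcp_to_tips)
E
```

```text
pics
top 480.1537207978363 480.1537207978363 273.89942206941686 209.52394836374418 [ 232.38545334  -26.32037065 1680.80154624] [[-0.02031239  0.98150902 -0.19033507]
 [-0.99976246 -0.02144485 -0.0038918 ]
 [-0.00790154  0.19021081  0.98171147]] ['frame', 'depth', 'fx', 'fy', 'cx', 'cy', 'xyz', 'orientation']
side 380.7345696545626 380.7345696545626 277.60115635872125 209.52328860121298 [ 139.80884974 -725.62916128 1041.83013263] [[ 0.8737867   0.38203488 -0.30090888]
 [-0.48629558  0.68175044 -0.54656468]
 [-0.00366201  0.6239116   0.78148634]] ['frame', 'depth', 'fx', 'fy', 'cx', 'cy', 'xyz', 'orientation']
wrist 311.28891153263845 311.28891153263845 281.43219686728713 208.02627436866175 [139.58422471 589.51311735 372.09892417] [[ 0.35358115 -0.89170929 -0.28255072]
 [ 0.93540253  0.33655646  0.10840597]
 [-0.00157234 -0.30262897  0.95310715]] ['frame', 'depth', 'fx', 'fy', 'cx', 'cy', 'xyz', 'orientation']
0.15 [211.68605984 561.17346169 255.71689625] [[ 3.53031325e-01 -5.39270881e-04 -9.35611347e-01]
 [ 9.35610985e-01 -8.48030749e-04  3.53031677e-01]
 [-9.83806896e-04 -9.99999495e-01  2.05166341e-04]] 0.9995189923383891 25.0
```

View pics/top0.png

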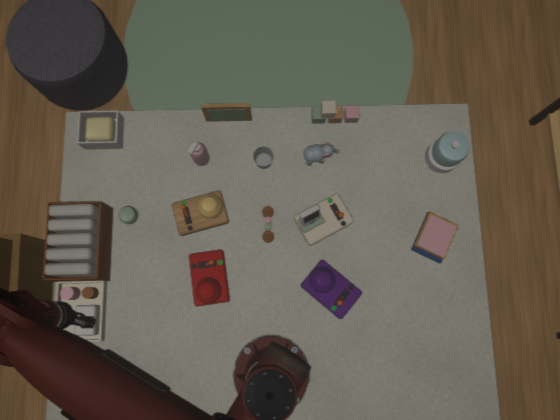

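View pics/side0.png

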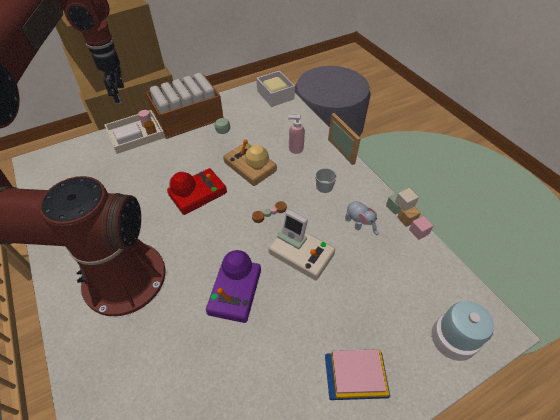

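View pics/wrist0.png

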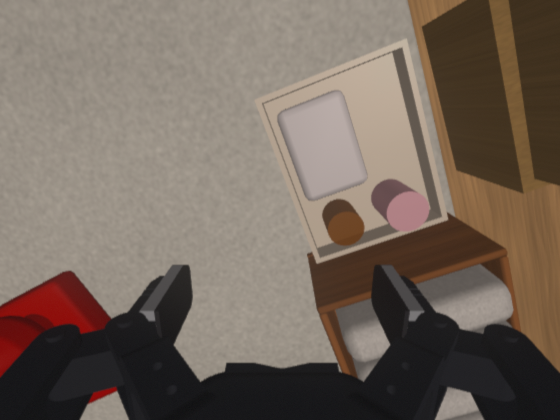

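```bash
cat > h.py <<'E'
import numpy as np,pickle,cv2
def ray(f,u,v):
    d=np.array([(u-f["cx"])/f["fx"],-(v-f["cy"])/f["fy"],-1.0])
    return np.array(f["xyz"]),np.array(f["orientation"])@d
def atz(f,u,v,z):
    o,d=ray(f,u,v); return o+d*(z-o[2])/d[2]
def dep(f,u,v):
    o,d=ray(f,u,v); return o+d*f["depth"][int(round(v)),int(round(u))]
def crop(f,name,u0,v0,u1,v1,s):
    c=f["frame"][v0:v1,u0:u1,::-1]; c=cv2.resize(c,None,fx=s,fy=s,interpolation=cv2.INTER_CUBIC)
    for u in range((u0//10+1)*10,u1,10): cv2.putText(c,str(u),((u-u0)*s,8),0,.3,(255,255,255)); cv2.line(c,((u-u0)*s,10),((u-u0)*s,16),(255,255,255))
    for v in range((v0//10+1)*10,v1,10): cv2.putText(c,str(v),(0,(v-v0)*s),0,.3,(255,255,255)); cv2.line(c,(20,(v-v0)*s),(26,(v-v0)*s),(255,255,255))
    cv2.imwrite(name,c)
E
python3 - <<'E'
from h import *
t=pickle.load(open("pics/top0.pkl","rb"));s=pickle.load(open("pics/side0.pkl","rb"))
crop(t,"pics/tm.png",285,185,365,250,9); crop(t,"pics/tn.png",165,185,235,240,10)
crop(s,"pics/sm.png",262,200,342,285,7); crop(s,"pics/sn.png",215,130,285,190,9)
E
```

```text
(no output)
```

View pics/tm.png

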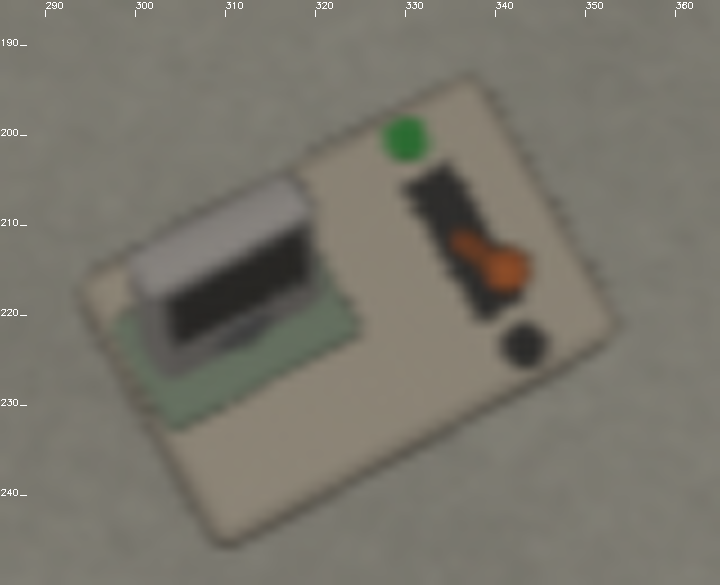

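View pics/tn.png

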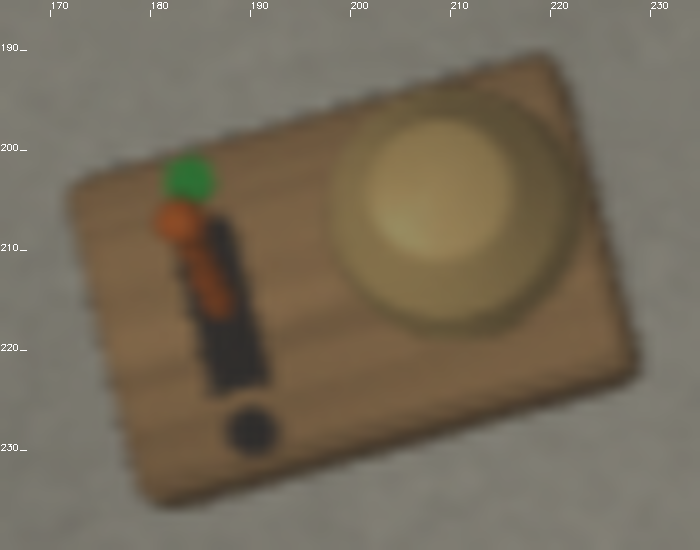

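View pics/sm.png

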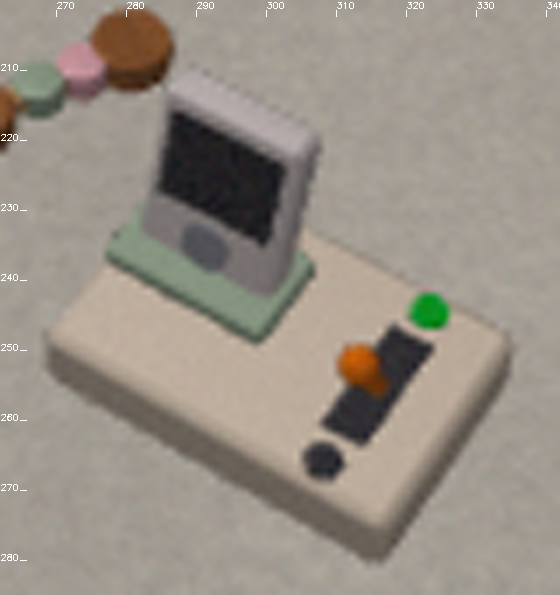

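View pics/sn.png

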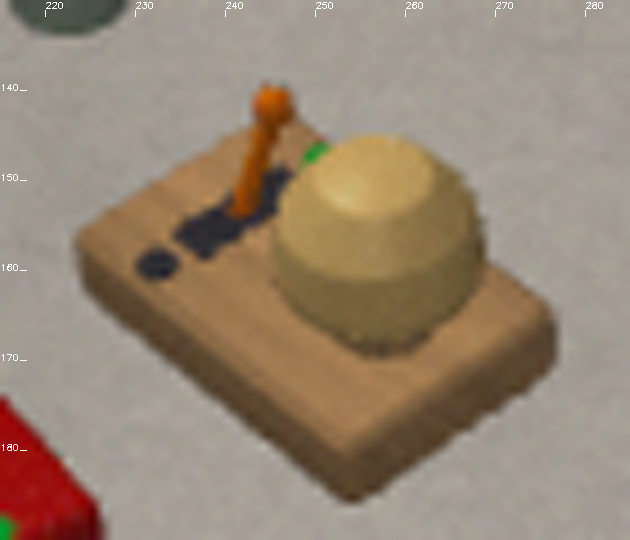

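Run:
```python
from h import *
np.set_printoptions(precision=1,suppress=True)
t=pickle.load(open("pics/top0.pkl","rb"));s=pickle.load(open("pics/side0.pkl","rb"))
o=.45
P={"mon":[(t,330.1,200.4,343.2,223.3,341.3,214.8),(s,323.4,244.6,308.1,265.9,313.1,251.7)],
"nl":[(t,183.9,203,190.1,228.1,183,207.1),(s,250.1,147,232.4,159.4,245.2,141.7)]}
for k,L in P.items():
  for f,a,b,c,d,e,g in L:
    G=atz(f,a-o,b-o,40);D=atz(f,c-o,d-o,40);B=atz(f,e-o,g-o,85);x=G-D
    print(k,"G",G,"D",D,"dist",np.linalg.norm(x),"ang",np.degrees(np.arctan2(x[1],x[0])),"mid",(G+D)/2,"B",B,"ball off",(B-(G+D)/2)@x/np.linalg.norm(x),"dep",dep(f,e-o,g-o),dep(f,a-o,b-o))
```

```text
mon G [ 580.3 -215.1   40. ] D [ 498.4 -256.9   40. ] dist 91.9784549121513 ang 27.04416427140278 mid [ 539.3 -236.    40. ] B [ 520.3 -245.6   85. ] ball off -21.337533914652134 dep [ 518.5 -244.2   94.9] [ 580.8 -215.4   37.7]
mon G [ 582.1 -216.    40. ] D [ 499.7 -257.6   40. ] dist 92.30312857846309 ang 26.797136859198247 mid [ 540.9 -236.8   40. ] B [ 521.9 -245.    85. ] ball off -20.673073815515327 dep [ 518.1 -249.7   94.4] [ 581.2 -216.9   41.9]
nl G [582.2 295.8  40. ] D [493. 273.  40.] dist 92.12888365195954 ang 14.369647972688893 mid [537.6 284.4  40. ] B [558.5 289.8  85. ] ball off 21.566451042259338 dep [556.6 288.   94.1] [582.  295.6  41.3]
nl G [583.  301.3  40. ] D [494.1 272.3  40. ] dist 93.56120254548668 ang 18.094791991276114 mid [538.5 286.8  40. ] B [560.1 290.5  85. ] ball off 21.692792217118022 dep [556.3 281.1  93.8] [547.5 218.9 120.4]
```

```bash
cat >> h.py <<'E'
def unit(a):
    a=np.radians(a); return np.array([np.cos(a),np.sin(a),0])
def R(x):
    y=np.array([0,0,-1.]); return np.c_[x,y,np.cross(x,y)]
MH=np.array([540,-236.4,0]);MU=unit(27)
NH=np.array([537.8,284.6,0]);NU=unit(14.6)
E
python3 - <<'E'
from h import *
from cell import robot,kin,viewer
np.set_printoptions(precision=1,suppress=True)
print([k for k in dir(kin) if k[0]!='_'])
for H,U,s in((MH,MU,-1),(NH,NU,1)):
  for g in(1,-1):
    p=H+U*s*58
    for z in(260,101): print(s,g,p,kin.solve_ik(p+[0,0,z],R(g*U)))
E
```

```text
['solve_ik']
-1 1 [ 488.3 -262.7    0. ] [-41.8  -2.   -2.1  89.8   0.   21.2]
-1 1 [ 488.3 -262.7    0. ] [-41.8  -0.2 -17.   73.2   0.   21.2]
-1 -1 [ 488.3 -262.7    0. ] [ -41.8   -2.    -2.1   89.8    0.  -158.8]
-1 -1 [ 488.3 -262.7    0. ] [ -41.8   -0.2  -17.    73.2    0.  -158.8]
1 1 [593.9 299.2   0. ] [15.5 17.8 19.3 91.5  0.  90.9]
1 1 [593.9 299.2   0. ] [15.5 18.8  3.9 75.1  0.  90.9]
1 -1 [593.9 299.2   0. ] [ 15.5  17.8  19.3  91.5   0.  -89.1]
1 -1 [593.9 299.2   0. ] [ 15.5  18.8   3.9  75.1   0.  -89.1]
```

Run:
```python
from h import *
from cell import robot,kin,viewer
np.set_printoptions(precision=1,suppress=True)
robot.grab(40)
p=MH-MU*58
robot.move_to(p+[0,0,260],R(MU))
s=robot.observe();print(s["time_s"],s["tcp_pos"],s["grip_width"],s["wrist_force"])
print(robot.move_l(p+[0,0,101],speed=120,max_force=10))
f=viewer.grab_frame("wrist");cv2.imwrite("pics/w1.png",f["frame"][:,:,::-1])
f=viewer.grab_frame("side");crop(f,"pics/s1.png",240,160,360,290,4)
s=robot.observe();print(s["time_s"],s["tcp_pos"],s["wrist_force"])
```

```text
3.9667 [ 488.6 -262.1  260. ] -0.000229893111651881 [-0.2 -0.6  0.3]
False
5.5417 [ 488.7 -263.1  101.8] [ 0.7  0.3 -0.5]
```

View pics/w1.png

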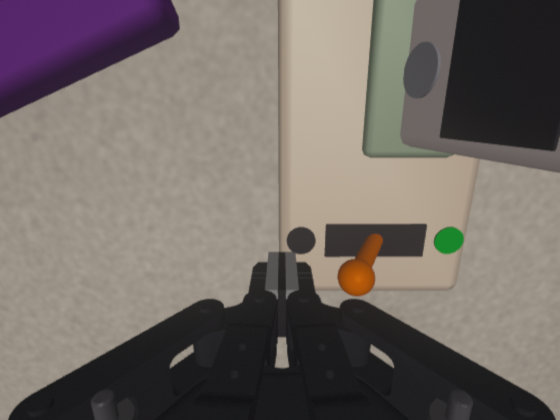

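View pics/s1.png

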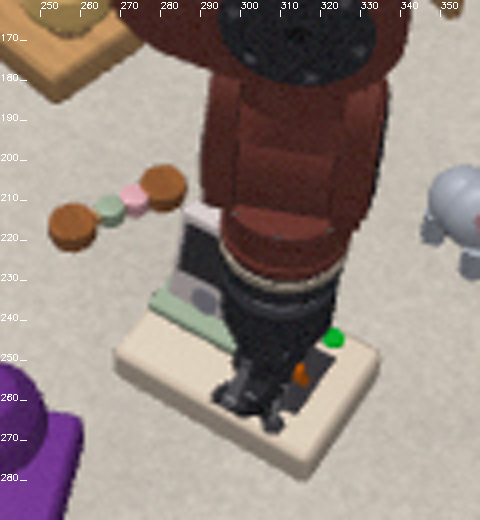

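The closed fingers (282, 290) are level with the monitor's ball (356, 277) and clear of it, so I can push along +x.

```bash
python3 - <<'E'
from h import *
from cell import robot,kin,viewer
np.set_printoptions(precision=1,suppress=True)
for d in (-40,-30,-20,-12):
    r=robot.move_l(MH+MU*d+[0,0,101],speed=50,max_force=15)
    s=robot.observe();print(d,r,s["time_s"],s["tcp_pos"],s["wrist_force"],s["grip_width"])
    f=viewer.grab_frame("wrist");cv2.imwrite(f"pics/w2_{-d}.png",f["frame"][:,:,::-1])
    if r: break
E
python3 -c "
import cv2,numpy as np,glob
L=[cv2.imread(f'pics/w2_{d}.png')[100:420,120:520] for d in (40,30,20,12) if glob.glob(f'pics/w2_{d}.png')]
while len(L)<4:L.append(L[-1]*0)
cv2.imwrite('pics/m2.png',cv2.resize(np.vstack([np.hstack(L[:2]),np.hstack(L[2:])]),(750,600)))"
```

```text
-40 False 6.05 [ 505.  -254.7  101.6] [-3.5 -1.   3.9] 0.0015573016422028583
-30 False 6.45 [ 513.4 -249.6  100.6] [-0.8 -0.7  0.7] 7.61433865169059e-05
-20 False 6.85 [ 522.4 -245.2  100.9] [-0.1  0.2  0.3] -0.0006790052089335624
-12 False 7.2083 [ 529.6 -241.7  101. ] [-0.5 -0.1  0.4] -0.0025449251736851786
```

View pics/m2.png

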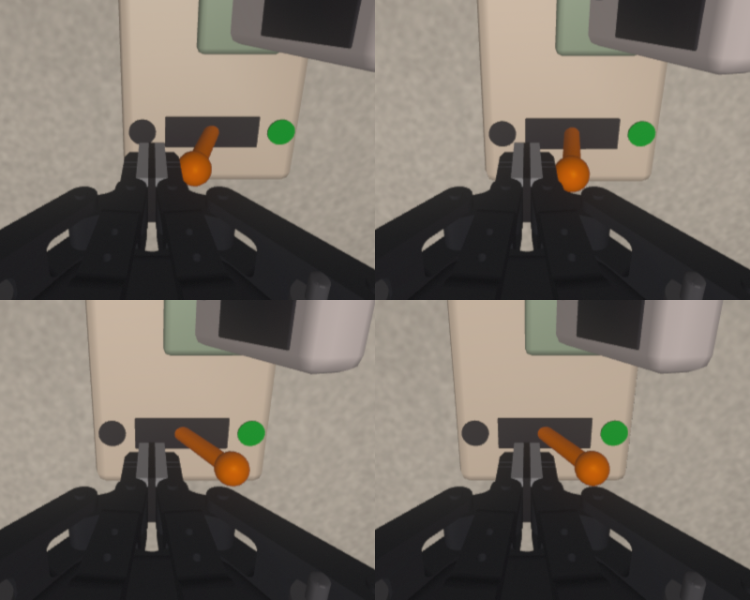

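The toggle is on, with its ball over the green side in the last two frames. Next I'll retreat, verify, and go to the night-light.

Run:
```python
from h import *
from cell import robot,kin,viewer
np.set_printoptions(precision=1,suppress=True)
robot.move_l(MH-MU*35+[0,0,101],speed=80)
robot.move_l(MH-MU*35+[0,0,260],speed=150)
p=NH+NU*58
robot.move_to(p+[0,0,260],R(NU))
for n in("top","side"):
    f=viewer.grab_frame(n);pickle.dump(f,open(f"pics/{n}3.pkl","wb"))
    crop(f,f"pics/{n}3.png",*((265,170,385,270) if n=="top" else (240,190,350,290)),5)
print(robot.move_l(p+[0,0,101],speed=120,max_force=10))
f=viewer.grab_frame("wrist");cv2.imwrite("pics/w3.png",f["frame"][:,:,::-1])
s=robot.observe();print(s["time_s"],s["tcp_pos"],s["wrist_force"])
```

```text
False
12.5333 [594.5 299.4 102. ] [ 0.4 -0.   0.4]
```

View pics/w3.png

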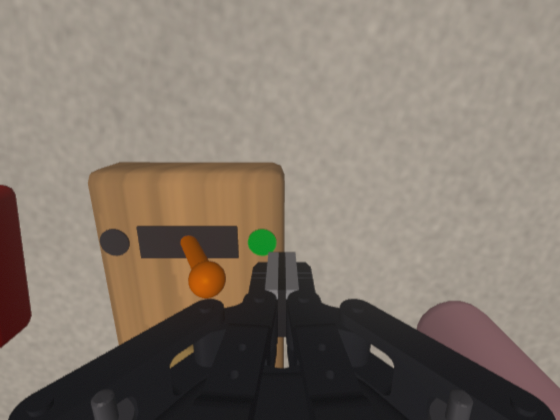

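View pics/side3.png

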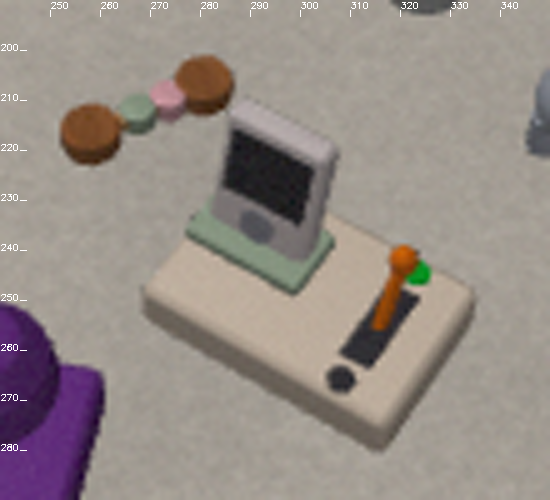

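View pics/top3.png

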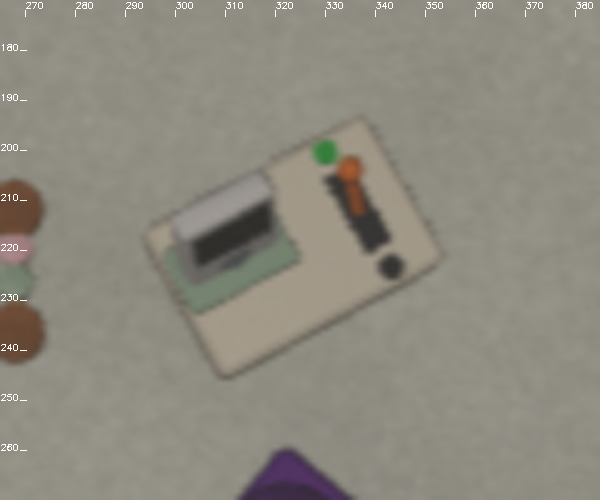

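The monitor is on and unmoved. The fingers are aligned with the night-light's ball (207, 280), on its green side, so I'll push toward -x.

Run:
```python
from h import *
from cell import robot,kin,viewer
np.set_printoptions(precision=1,suppress=True)
for d in (40,30,20,12):
    r=robot.move_l(NH+NU*d+[0,0,101],speed=50,max_force=15)
    s=robot.observe();print(d,r,s["time_s"],s["tcp_pos"],s["wrist_force"])
    if r: break
f=viewer.grab_frame("wrist");cv2.imwrite("pics/w4.png",f["frame"][:,:,::-1])
```

```text
40 False 13.0417 [577.4 294.9 102.4] [4.6 0.9 6. ]
30 False 13.3917 [566.2 292.  100.4] [1.1 0.3 0.1]
20 False 13.7417 [556.6 289.5 100.6] [ 0.8 -0.1  0.4]
12 False 14.05 [549.3 287.6 101. ] [ 0.1  0.4 -0.6]
```

View pics/w4.png

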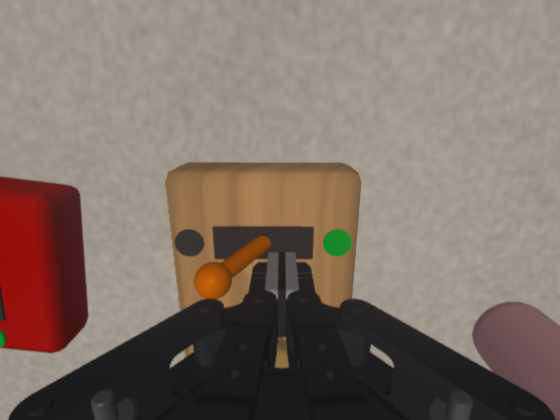

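The toggle now leans to the dark mark, ball at (212, 280). I'll retreat and check from both cameras.

```bash
python3 - <<'E'
from h import *
from cell import robot,kin,viewer
np.set_printoptions(precision=1,suppress=True)
robot.move_l(NH+NU*35+[0,0,101],speed=80)
robot.move_l(NH+NU*35+[0,0,260],speed=150)
robot.set_joints([56.855, 5.964, 5.575, 89.605, 0, 77.527])
robot.dwell(.3)
for n in("top","side"):
    f=viewer.grab_frame(n);cv2.imwrite(f"pics/{n}4.png",f["frame"][:,:,::-1])
    crop(f,f"pics/{n}n4.png",*((165,185,235,240) if n=="top" else (215,130,285,190)),9)
    g=pickle.load(open(f"pics/{n}0.pkl","rb"))
    cv2.imwrite(f"pics/{n}d4.png",cv2.absdiff(f["frame"],g["frame"])*3)
s=robot.observe();print(s["time_s"],s["wrist_force"])
E
python3 -c "
import cv2,numpy as np
a=[cv2.imread(f'pics/{n}.png') for n in('top4','side4','topd4','sided4')]
cv2.imwrite('pics/m4.png',cv2.resize(np.vstack([np.hstack(a[:2]),np.hstack(a[2:])]),(800,600)))
a=[cv2.imread(f'pics/{n}.png') for n in('topn4','siden4')]
a[0]=cv2.resize(a[0],(630,540))
cv2.imwrite('pics/mn4.png',cv2.resize(np.hstack(a),(800,343)))"
```

```text
17.7917 [-0.1  0.3 -0.3]
```

View pics/m4.png

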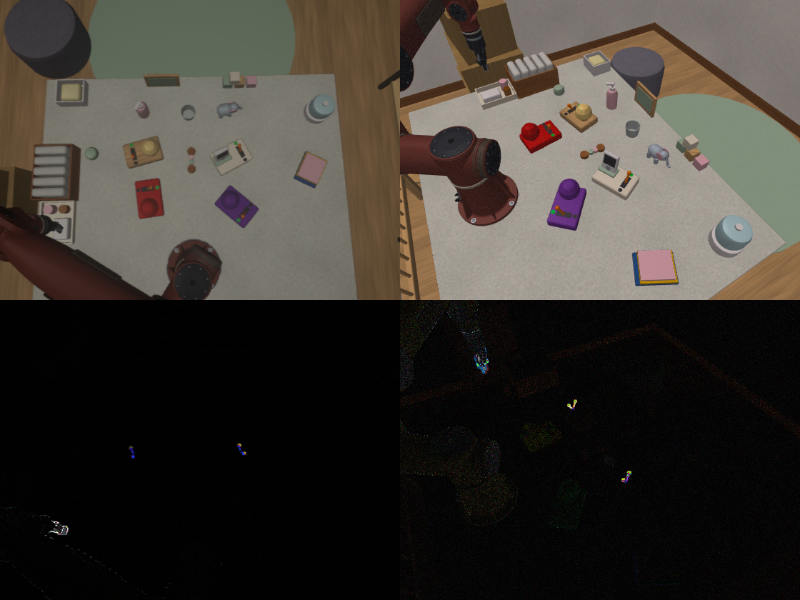

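View pics/mn4.png

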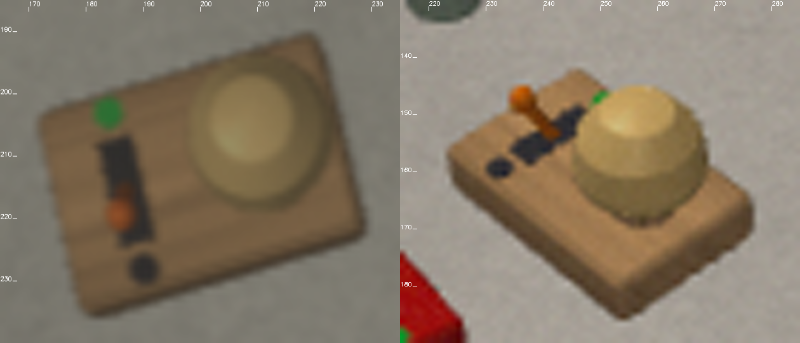

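In the difference images only the two levers and the gripper have changed. The night-light's ball, at (186, 219) in the top view, leans toward the dark mark.

```bash
python3 -c "
from cell import robot
robot.finish_job()"
```

```text
the job is handed in; nothing more can be done
```

I pushed the monitor's toggle on first, then the night-light's toggle off, using the closed fingertips, and handed the job in. The last clock reading was 17.8 s, against the 42 s limit.

- **Toggles:** in the last pictures the monitor's lever leans to the green mark and the night-light's lever to the dark mark.
- **Scene:** comparing before and after from the top and side cameras, only the two levers and the gripper changed. Neither unit, the bystanders nor the look-alikes shifted visibly.
- **Forces:** wrist force stayed under 8 N at every reading I took, and was near zero with the arm clear.
- **Disagreement:** the side view put the night-light's angle at about 18°, against 14.4° from the top view. Its green mark was partly hidden by the lamp in the side view, so I went by the top view. No other check failed.

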